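# Shut the rocket electronics box and hold it square in the gluing jig

### The job

The cover of the small grey electronics box stands open: press it down until its catch snaps and holds it shut by itself. Then set the box flat on the base of the plywood gluing jig, one long side against the long fence and an end against the short fence, and press it firmly into that corner with the fingers. Finish while still holding it there, pushing against both fences at once, and leave the other things on the table where they are.

Things in the scene. Friction and masses are not known exactly. Their poses are not given: they have to be found in the camera images.
- box_center (a point): Centre, half-way up (22 mm above its underside), of the loose grey plastic electronics box for a rocket: 90 mm long (x) x 52 mm wide (y) x 44 mm tall with the cover shut; about 0.25 kg. It stands on the table; its walls are 40 mm tall and straight, the cover adds 4 mm on top. x runs along its length from the cover's hinge end to the catch end, z up.
- cover (a joint): Hinge of the box's cover, rad: 0 = shut flat, positive = raised; starts raised by 0.5 to 1. The hinge line runs across the box's -x end, 43 mm from its centre and 20 mm above it. A weak spring lifts the cover unless the catch holds it. Pressed at its free edge, it meets the catch at about 0.17 (a bump of 2 to 5 N, not yet shut): push on to the hard stop at 0; caught, it stays within 0.03 of 0.
- cover_edge (a point): Where to press: on the upper face of the cover (a plate 86 x 46 x 4 mm), midway across, 6 mm short of its free edge, 80 mm from the hinge line. It swings in an arc about the hinge: while raised it stands back towards the hinge, so push down and outwards. With the cover shut it is 44 mm above the table. x along the cover away from the hinge, z out of its upper face.
- box: The same electronics box: origin at the centre of its underside, axes as at its centre point.
- jig: Gluing jig of waxed, slippery plywood, fixed to the table: base 150 mm (x) x 120 mm (y) x 12 mm thick, origin at the centre of its underside. A long aluminium fence stands along its +y edge and a short one along its +x edge; they meet in a corner. The base top is 12 mm above the table.
- jig_corner (a point): The inner corner where the two fences' inner faces meet, at the level of the base top; axes as the jig's. The seated box has its centre 45 mm to -x, 26 mm to -y and 22 mm above this point.
- long_fence: Long fence of the jig: 110 mm along jig x, 16 mm thick, rising only 12 mm above the base top (24 mm above the table), so that fingers holding the box higher up pass over it. Its inner face looks to jig -y. Origin as the jig's. Rigid, slippery.
- short_fence: Short fence of the jig: 70 mm along jig y, 16 mm thick, also 12 mm above the base top. Its inner face looks to jig -x. Origin as the jig's. Rigid, slippery.
- marker: Bystander, to be left alone: white marker pen, 130 x 13 x 13 mm, lying; origin at the centre of its underside.
- spool: Bystander, to be left alone: white plastic thread spool standing on its flange, 60 mm diameter, 38 mm tall; origin at the centre of its underside.
- tape: Bystander, to be left alone: cardboard ring lying flat, 90 mm diameter, 24 mm tall; origin at the centre of its underside.
- tube: Bystander, to be left alone: cardboard tube offcut standing upright, 76 mm diameter, 110 mm tall; origin at the centre of its underside.
- nose_cone: Bystander, to be left alone: white rocket nose cone standing on its base, 58 mm diameter, 122 mm tall; origin at the centre of its underside.
- fin_stack: Bystander, to be left alone: stack of plywood fin blanks, 110 x 70 x 15 mm; origin at the centre of its underside.
- glue: Bystander, to be left alone: white glue bottle standing, 48 mm diameter, 75 mm tall; origin at the centre of its underside.

How it is judged:
On the way, in this order (a step that is already met when the one before it is completed fails the run):
1. the cover is snapped shut and stays shut with the robot off it (value of joint cover below 0.08 rad and contact force between each of the fingers, the arm and cover below 0.1 N), for 0.2 s.
2. the box is pressed into the jig's corner against both fences (contact force between box and long_fence above 1 N and contact force between box and short_fence above 1 N and contact force between the fingers and box above 1 N and angle between the x axis of box_center and the x axis of jig, either way round below 0.06 rad and angle between box_center's own z axis and vertical below 0.06 rad and x of box_center in the frame of jig_corner between -0.049 and -0.041 m and y of box_center in the frame of jig_corner between -0.03 and -0.022 m and z of box_center in the frame of jig_corner below 0.026 m and value of joint cover below 0.08 rad), for 0.3 s.
At the end, for the whole second after the job is handed in: Cover shut (within 0.08 rad); box flat in the jig corner, long side on the long fence (centre within 4 mm of its seat, square and level within 0.06 rad), still; through the last second the fingers touch it and it presses on each fence, each with more than 1 N (all of step 2 and linear speed of box below 0.02 m/s); the arm keeps its last pose, push and grip.
It fails at once if another thing on the table was moved more than 30 mm (distance of any of marker, spool, tape, tube, nose_cone, fin_stack, glue from where it was at the start of the episode above 0.03 m).
It also fails if it takes over 72 s, if anything falls off the work surface, if the arm or the gripper's body presses on something with over 40 N, if the wrist force passes 120 N, or if a joint passes its speed limit or range.

### The arm

A 6-joint arm with a two-finger parallel gripper is mounted at the origin on the work surface. World frame = base frame: x ahead of the robot, y to its left, z up, the work surface at z = 0. Lengths are in m, angles in rad, forces in N, time in s.
With the tool pointing down it reaches from about 0.3 to 0.875 m from the base axis. Payload 6.4 kg.
Tool frame: the origin (TCP) lies midway between the tips of the shut fingers; the grasp point (between the pads) lies 19 mm behind it (ctrl.pinch_z is the distance from the TCP to the grasp point, in m); z points along the fingers, y is the line along which they close (so a half turn about z gives the same grasp; the last joint's range is limited). The gripper opens to 85 mm and grips with 20 to 120 N. Pads are 22 mm wide; open, the fingers measure 114 mm over their backs; the gripper's body (76 mm by 85 mm) begins 54 mm behind the grasp point. The pads swing forward as they close: fully open they stand 13 mm farther back than shut.
Start: joints at [0.936, 0.181, 1.607, -0, 1.354, -0.206], TCP at [0.239, 0.523, 0.231] pointing down, gripper open.
Joint ranges: [-2.99, 2.99], [-0.89, 2.07], [0.3, 2.58], [-1.14, 4.28], [0, 2.63], [-3.12, 3.12]. Speed limits (rad/s): [2.57, 2.57, 3.01, 3.14, 3.14, 3.14].

### API

Orientations are given as a unit quaternion [w, x, y, z].
In Python, from bench import ctrl gives the robot as it stands.
- The arm moves only by the tool apply_moves, never from a script. Its argument "moves" is a list of rows, each an object with "jaw": the opening, from 0 (shut) to 1 (fully open); "offset": the shift along the tool's x, y, z in mm, a list of three; "rot": the turn, a rotation vector about the tool's x, y, z in degrees, a list of three. In form: [{"jaw": jaw, "offset": [dx, dy, dz], "rot": [ax, ay, az]}, ...]. A call has exactly 5 rows; each row shifts and turns the commanded pose from where the row before left it, along the tool's axes as they then stand; what a row does not reach is not made up. A row lasts 1/8 s, in which the tool goes at most 62.5 mm and 10.7 degrees, less where a joint would pass 70% of its speed; a pose out of reach is approached as far as the arm can. A call is refused whole if a number of a shift passes 62.5 or a number of a turn 10.7, either way. A call with a gripper value outside its range is refused whole. The fingers move at their own pace and stop on an object; the grip force is fixed at half the most. Time passes only in rows, so rows that do not move let the fingers close, or fill a call up. It gives the time, the measured TCP pose, the force, the opening and the grip force at its end, in the units of the state.
- ctrl.get_obs(): the state, without advancing time (a new reading comes with each control period).
- ctrl.camera(name): name is "side" or "top"; returns (picture, depth): 480x640x3 uint8, red, green, blue; 480x640 float32, m along the optical axis (not along the pixel's ray), 0 where there is no reading.
- ctrl.camera_params(name): a dict with "K" (3x3 intrinsics, pixels), "cam_to_world" (4x4, takes a point from camera to world coordinates). Camera axes: x right, y down, z forward; pixel columns grow to the right and rows downward; lengths in m; the calibration is good to about 2 mm. A picture is of the moment at which its call begins. camera_params takes no time and is no camera call.
- ctrl.hand_in(): hands the job in; it is judged then, once.
Trained networks look in the newest picture that a camera, given by its name, has taken for a name from the list of things; names that differ only in an ending like _2 or _b are one class to them, and where a whole thing is asked for, a point or a joint stands for the part that bears it (a point fixed in the world has none). Each returns a list of dicts, best first, with "score" (0 to 1); they miss things now and then, are a little off and sometimes report something else, mostly with a low value. They report only what shows in the picture. A call takes as long as a camera call.
- ctrl.outline_of(camera, target): "region" (480x640 bool, what is visible of it) and "position" ([column, row] in pixels, amid what is visible of it).
The state is a dict: "time_s": time; "q": joint angles; "dq": joint speeds; "joint_efforts": joint torques, N m; "eef_pos": TCP position; "eef_rot": TCP orientation; "wrist_force": force on the tool from outside, world axes, zero at the start; "torque": the same for the moment, N m; "opening": opening from 0.0 (shut) to 1.0 (fully open); "grasp_force": force on a finger pad.
Only numpy, scipy, OpenCV 4.12 (cv2) and the standard library are available. Lean on these libraries where they do the work, as an engineer would, in place of code of your own. Each camera call takes 0.05 s, during which the arm holds its last target. There are 200 camera calls.

## Working session

There is one attempt and no reset: what is moved stays moved. The work goes in short steps, Python scripts to look and compute and a tool call to move; the robot and the scene stay as the last step left them, time stands still between calls to the robot, and variables do not carry over. Pictures are saved under pics/ and viewed, at most 10 in all, crops included, and the job is handed in when it is done.

Besides the shell and the picture viewer there is one more tool, called after "Call:" by a JSON object that holds its "method" and its "body". apply_moves: Moves the arm, as the interface text tells. Its arguments: {"type":"object","properties":{"moves":{"type":"array"}},"required":["moves"]}

```bash
mkdir -p pics; ls; cat > h.py <<'E'
import numpy as np, cv2
from bench import ctrl
def shot(n, f=None):
    p,d=ctrl.camera(n)
    if f: cv2.imwrite('pics/'+f, p[:,:,::-1])
    return p,d
def pts(n,d,mask):
    P=ctrl.camera_params(n);K=np.array(P['K']);T=np.array(P['cam_to_world'])
    v,u=np.nonzero(mask&(d>0));z=d[v,u]
    c=np.stack([(u-K[0,2])/K[0,0]*z,(v-K[1,2])/K[1,1]*z,z,np.ones_like(z)])
    return (T@c)[:3].T,u,v
E
python3 - <<'E'
from h import *
np.set_printoptions(precision=4,suppress=True)
for n in ('top','side'):
    p,d=shot(n,n+'0.png')
    print(n,ctrl.camera_params(n)['cam_to_world'])
    for t in ('box','cover','jig','long_fence','short_fence','marker','spool','tape','tube','nose_cone','fin_stack','glue'):
        r=ctrl.outline_of(n,t)
        for o in r[:1]:
            q,u,v=pts(n,d,o['region'])
            if len(q): print(t,round(o['score'],2),np.round(o['position']),len(q),np.percentile(q,5,axis=0),np.percentile(q,50,axis=0),np.percentile(q,95,axis=0))
s=ctrl.get_obs();print(s['time_s'],s['eef_pos'],s['eef_rot'],s['wrist_force'],ctrl.pinch_z)
E
```

```text
pics
top [[ 0.0817 -0.9728  0.2167  0.3296]
 [-0.9966 -0.0811  0.0117 -0.0061]
 [ 0.0062 -0.2169 -0.9762  1.4204]
 [ 0.      0.      0.      1.    ]]
box 0.68 [246. 248.] 893 [0.5584 0.1708 0.0047] [0.5956 0.1995 0.0554] [0.6382 0.2327 0.0915]
cover 0.94 [243. 251.] 521 [0.5624 0.1827 0.0473] [0.5923 0.2059 0.0703] [0.6222 0.2296 0.0924]
jig 0.57 [397. 266.] 2725 [ 0.5214 -0.2444  0.0071] [ 0.5875 -0.1848  0.0131] [ 0.6556 -0.1245  0.0255]
long_fence 0.79 [378. 267.] 313 [ 0.5285 -0.1554  0.0101] [ 0.5753 -0.1347  0.0235] [ 0.6171 -0.1145  0.0287]
short_fence 0.76 [386. 242.] 168 [ 0.6324 -0.1797  0.0189] [ 0.6464 -0.1521  0.0243] [ 0.6622 -0.122   0.0291]
marker 0.73 [328. 301.] 276 [ 0.4297 -0.0209  0.0028] [ 0.4837 -0.0076  0.0121] [0.5432 0.0053 0.0179]
spool 0.78 [333. 228.] 437 [ 0.6485 -0.0383  0.0055] [ 0.6703 -0.0144  0.0379] [0.6964 0.0094 0.0429]
tape 0.72 [389. 180.] 396 [ 0.7453 -0.1853  0.0014] [ 0.7928 -0.1473  0.0209] [ 0.8303 -0.1039  0.0281]
tube 0.9 [298. 178.] 832 [0.7404 0.0482 0.008 ] [0.7832 0.0824 0.0679] [0.8122 0.1152 0.1113]
nose_cone 0.69 [498. 286.] 538 [
[... 953 characters left out ...]
8 [260. 260.] 263 [ 0.4312 -0.0244  0.0009] [ 0.4876 -0.0143  0.0088] [ 0.5421 -0.0024  0.0152]
spool 0.57 [329. 256.] 473 [ 0.6474 -0.0473  0.0006] [ 0.6717 -0.0257  0.0337] [0.6975 0.0041 0.0394]
tube 0.89 [363. 221.] 1141 [0.7417 0.0404 0.0079] [0.7738 0.0518 0.0712] [0.8073 0.1143 0.1071]
nose_cone 0.59 [363. 222.] 1185 [0.741  0.0404 0.0078] [0.7736 0.0526 0.0713] [0.8074 0.1145 0.1078]
fin_stack 0.6 [353. 347.] 549 [ 0.67   -0.3842  0.0091] [ 0.6887 -0.373   0.0444] [ 0.7095 -0.3543  0.0739]
glue 0.69 [350. 346.] 572 [ 0.6696 -0.3842  0.0077] [ 0.6883 -0.3727  0.0441] [ 0.7096 -0.3534  0.0743]
1.3 [0.2391 0.523  0.2313] [-0.      0.2128  0.9771 -0.    ] [-0.6754 -0.6556  0.1809] 0.0187
```

```bash
python3 - <<'E'
from h import *
np.set_printoptions(precision=4,suppress=True)
ims=[]
for n in ('top','side'):
    p,d=shot(n)
    b=dict(top=(130,330,170,450),side=(150,350,170,450))[n]
    ims.append(cv2.resize(p[b[0]:b[1],b[2]:b[3],::-1],None,fx=2,fy=1.5 if 0 else 1.45))
    q,u,v=pts(n,d,np.ones(d.shape,bool))
    m=(abs(q[:,2])<0.012)&(q[:,0]>.3)&(q[:,0]<.75)&(q[:,1]>-.1)&(q[:,1]<.15)
    print(n,'table z',np.median(q[m,2]))
    for t in ('box','cover','long_fence','short_fence','jig'):
        o=ctrl.outline_of(n,t)[0]; q,u,v=pts(n,d,o['region'])
        if t=='cover':
            c=np.median(q,0); q=q[np.linalg.norm(q-c,axis=1)<.07]
            U,S,V=np.linalg.svd(q-q.mean(0),full_matrices=False); nn=V[2]*np.sign(V[2,2]); 
            print(t,'mean',q.mean(0),'normal',nn,'tilt',np.arccos(nn[2]),'az of normal',np.degrees(np.arctan2(nn[1],nn[0])), 'res',S[2]/len(q)**.5)
            r=cv2.minAreaRect(q[:,:2].astype('f'));print(r)
        elif t in('long_fence','short_fence'):
            q=q[(abs(q[:,2]-.025)<.005)&(q[:,1]>-.2)]
            r=cv2.minAreaRect(q[:,:2].astype('f'));print(t,r)
            w,V=np.linalg.eigh(np.cov(q[:,:2].T));print(np.degrees(np.arctan2(V[1,1],V[0,1])),q.mean(0))
        elif t=='jig':
            r=cv2.minAreaRect(q[abs(q[:,2]-.012)<.006][:,:2].astype('f'));print(t,r)
        else:
            r=cv2.minAreaRect(q[:,:2].astype('f'));print(t,r)
cv2.imwrite('pics/a.png',np.vstack(ims))
E
```

```text
top table z 0.0004898384480340745
box ((0.6009854078292847, 0.20674052834510803), (0.06279034167528152, 0.08954878151416779), 64.23287963867188)
cover mean [0.5935 0.2061 0.0698] normal [-0.5121  0.2791  0.8123] tilt 0.6226789837393387 az of normal 151.41109511006422 res 0.005316381869196627
((0.5969915390014648, 0.20508435368537903), (0.04879008233547211, 0.07879061251878738), 61.1965217590332)
long_fence ((0.572364866733551, -0.13518492877483368), (0.10937583446502686, 0.016886377707123756), 22.413129806518555)
-157.62828744071723 [ 0.5718 -0.1353  0.0247]
short_fence ((0.6469206213951111, -0.15134333074092865), (0.0157305970788002, 0.06937640905380249), 23.407085418701172)
112.5201275013594 [ 0.647  -0.1515  0.0247]
jig ((0.5888239145278931, -0.18486018478870392), (0.15016601979732513, 0.1207897812128067), 22.41753578186035)
side table z -0.001136277022414589
box ((0.6126633882522583, 0.2222585380077362), (0.11839262396097183, 0.09335091710090637), 61.0863037109375)
cover mean [ 0.5733 -0.1418  0.0205] normal [ 0.1132 -0.2472  0.9623] tilt 0.2753727282854517 az of normal -65.39313132870106 res 0.003998306955689297
((0.5717033743858337, -0.13988426327705383), (0.11040817946195602, 0.02344135195016861), 22.063358306884766)
long_fence ((0.5717830061912537, -0.13952669501304626), (0.1085752621293068, 0.022908195853233337), 20.9793701171875)
-157.90084480626786 [ 0.5716 -0.1406  0.0232]
short_fence ((0.6462526917457581, -0.15772902965545654), (0.01749136671423912, 0.07116854935884476), 21.51302719116211)
112.37067349214124 [ 0.6474 -0.1595  0.0233]
jig ((0.5879453420639038, -0.19043579697608948), (0.15271702408790588, 0.12483606487512589), 21.801130294799805)
```

View pics/a.png

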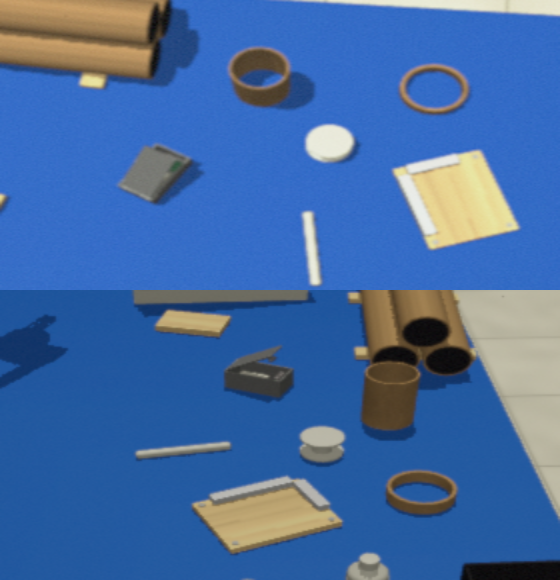

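Call:
{"method": "apply_moves", "body": {"moves": [{"jaw":0,"offset":[-48,-14,8],"rot":[0,0,0]},{"jaw":0,"offset":[-48,-14,8],"rot":[0,0,0]},{"jaw":0,"offset":[-48,-14,8],"rot":[0,0,0]},{"jaw":0,"offset":[-48,-14,8],"rot":[0,0,0]},{"jaw":0,"offset":[-48,-14,8],"rot":[0,0,0]}]}}

```text
time_s: 2.52
eef_pos: [0.4294, 0.3584, 0.1912]
eef_rot: [0.0, 0.213, 0.977, 0.0]
wrist_force: [0.4, 0.8, -0.3]
opening: 0.001
grasp_force: 0.0
```

Call:
{"method": "apply_moves", "body": {"moves": [{"jaw":0,"offset":[-48,-14,8],"rot":[0,0,0]},{"jaw":0,"offset":[-48,-14,8],"rot":[0,0,0]},{"jaw":0,"offset":[-48,-14,8],"rot":[0,0,0]},{"jaw":0,"offset":[-48,-14,8],"rot":[0,0,0]},{"jaw":0,"offset":[0,0,0],"rot":[0,0,3.4]}]}}

```text
time_s: 3.15
eef_pos: [0.5818, 0.2256, 0.1584]
eef_rot: [-0.0, 0.244, 0.97, -0.0]
wrist_force: [0.1, 0.4, -0.4]
opening: 0.002
grasp_force: 0.0
```

```bash
cat >> h.py <<'E'
from scipy.spatial.transform import Rotation as Ro
def go(target,ydeg=None):
    "tool-frame offset (mm) to world target, and turn about tool z (deg) to bring tool y to azimuth ydeg"
    s=ctrl.get_obs();w=s['eef_rot'];R=Ro.from_quat([w[1],w[2],w[3],w[0]]).as_matrix()
    az=np.degrees(np.arctan2(R[1,1],R[0,1]))
    print('t',s['time_s'],'tcp',s['eef_pos'],'az y',az,'zdir',R[:,2],'F',s['wrist_force'],'open',s['opening'],s['grasp_force'])
    print('offset',np.round(1000*R.T@(np.array(target)-s['eef_pos']),1))
    if ydeg is not None: print('rotz',-((ydeg-az+90)%180-90))
E
python3 - <<'E'
from h import *
np.set_printoptions(precision=4,suppress=True)
go([.6195,.193,.12],62)
ims=[]
for n in ('top','side'):
    p,d=shot(n)
    b=dict(top=(130,330,170,450),side=(120,320,170,450))[n]
    ims.append(cv2.resize(p[b[0]:b[1],b[2]:b[3],::-1],None,fx=2,fy=1.45))
    q,u,v=pts(n,d,np.ones(d.shape,bool))
    e=np.array(ctrl.get_obs()['eef_pos'])
    m=(np.linalg.norm(q[:,:2]-e[:2],axis=1)<.06)
    for a,b in((0.11,.135),(.135,.16),(.16,.2),(.2,.25)):
        k=m&(q[:,2]>a)&(q[:,2]<b); 
        if k.sum()>3: print(n,a,k.sum(),q[k].min(0)-e,q[k].max(0)-e,q[k].mean(0)-e)
cv2.imwrite('pics/b.png',np.vstack(ims))
E
```

```text
t 3.15 tcp [0.5818 0.2256 0.1584] az y 61.708602074654564 zdir [-0.0002 -0.0008 -1.    ] F [ 0.0737  0.4437 -0.3726] open 0.0022255233617941472 0.0
offset [-48.7 -10.8  38.4]
rotz -0.29139792534543574
top 0.2 34 [-0.0363 -0.0563  0.0673] [-0.0042 -0.0351  0.0914] [-0.0216 -0.0452  0.0877]
side 0.135 4 [-0.0054 -0.0119 -0.0017] [ 0.0057 -0.0027  0.0002] [ 0.0008 -0.0084 -0.0009]
side 0.16 93 [-0.0114 -0.0218  0.0019] [0.0152 0.0123 0.0412] [ 0.0011 -0.0109  0.02  ]
side 0.2 268 [-0.0364 -0.0574  0.042 ] [0.0372 0.0476 0.0911] [ 0.0035 -0.0157  0.0691]
```

View pics/b.png

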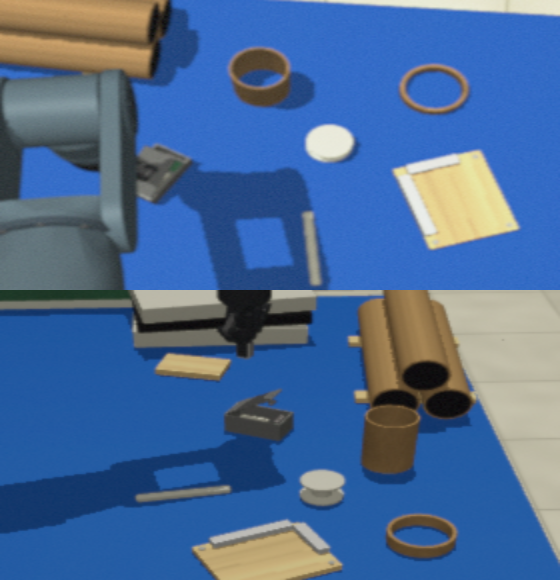

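```bash
python3 - <<'E'
from h import *
np.set_printoptions(precision=4,suppress=True)
go([.616,.1935,.105],62)
E
```

```text
t 3.25 tcp [0.58   0.2278 0.1588] az y 61.90524797517842 zdir [-0.0008 -0.0001 -1.    ] F [-0.631   0.0945 -0.0568] open 0.0005973278203119535 0.0
offset [-48.  -13.3  53.8]
rotz -0.09475202482158807
```

Call:
{"method": "apply_moves", "body": {"moves": [{"jaw":0,"offset":[-24,-7,10],"rot":[0,0,0]},{"jaw":0,"offset":[-24,-6,20],"rot":[0,0,0]},{"jaw":0,"offset":[0,0,24],"rot":[0,0,0]},{"jaw":0,"offset":[0,0,4],"rot":[0,0,0]},{"jaw":0,"offset":[-3,0,6],"rot":[0,0,0]}]}}

```text
time_s: 3.88
eef_pos: [0.6189, 0.1936, 0.0957]
eef_rot: [0.0, 0.241, 0.97, 0.0]
wrist_force: [0.5, -0.6, 0.8]
opening: -0.0
grasp_force: 0.0
```

Call:
{"method": "apply_moves", "body": {"moves": [{"jaw":0,"offset":[-3,0,6],"rot":[0,0,0]},{"jaw":0,"offset":[-3,0,6],"rot":[0,0,0]},{"jaw":0,"offset":[-3,0,7],"rot":[0,0,0]},{"jaw":0,"offset":[-2,0,7],"rot":[0,0,0]},{"jaw":0,"offset":[0,0,0],"rot":[0,0,0]}]}}

```text
time_s: 4.5
eef_pos: [0.6276, 0.1881, 0.0682]
eef_rot: [-0.001, 0.242, 0.97, -0.0]
wrist_force: [-0.6, -0.8, 0.3]
opening: 0.003
grasp_force: 0.0
```

```bash
python3 - <<'E'
from h import *
np.set_printoptions(precision=4,suppress=True)
go([.629,.187,.043],62)
ims=[]
for n in ('side',):
    p,d=shot(n)
    b=(170,270,220,370)
    ims.append(cv2.resize(p[b[0]:b[1],b[2]:b[3],::-1],None,fx=4,fy=4))
    for t in('cover','box'):
        r=ctrl.outline_of(n,t)
        for o in r[:2]:
            q,_,_=pts(n,d,o['region']); print(t,o['score'],o['position'],np.percentile(q,5,axis=0),np.percentile(q,95,axis=0))
cv2.imwrite('pics/c.png',np.vstack(ims))
E
```

```text
t 4.5 tcp [0.6276 0.1881 0.0682] az y 62.024711250258434 zdir [-0.0018 -0.0001 -1.    ] F [-0.5918 -0.7649  0.3008] open 0.0028055644437395117 0.0
offset [-1.8 -0.3 25.2]
rotz 0.024711250258434347
cover 0.68 [295.8, 202.5] [0.561  0.169  0.0423] [0.6236 0.2282 0.0636]
cover 0.48 [301.6, 305.8] [ 0.5207 -0.2537  0.0054] [ 0.6578 -0.1324  0.0235]
box 0.61 [298.7, 207.1] [0.5568 0.1607 0.0007] [0.6435 0.2238 0.0607]
```

View pics/c.png

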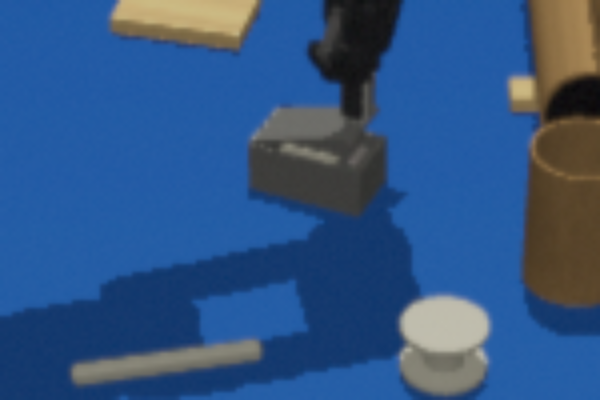

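The fingertips (crop ~(355,110)) rest near the cover's free edge, which is partly pressed down; I push on to the stop.

Call:
{"method": "apply_moves", "body": {"moves": [{"jaw":0,"offset":[-2,0,7],"rot":[0,0,0]},{"jaw":0,"offset":[-1,0,7],"rot":[0,0,0]},{"jaw":0,"offset":[0,0,6],"rot":[0,0,0]},{"jaw":0,"offset":[0,0,4],"rot":[0,0,0]},{"jaw":0,"offset":[0,0,2],"rot":[0,0,0]}]}}

```text
time_s: 5.28
eef_pos: [0.6307, 0.1868, 0.0433]
eef_rot: [-0.0, 0.242, 0.97, -0.0]
wrist_force: [-2.1, -0.8, 9.6]
opening: -0.003
grasp_force: 4.9
```

Call:
{"method": "apply_moves", "body": {"moves": [{"jaw":0,"offset":[0,0,2],"rot":[0,0,0]},{"jaw":0,"offset":[0,0,1],"rot":[0,0,0]},{"jaw":0,"offset":[0,0,0],"rot":[0,0,0]},{"jaw":0,"offset":[0,0,0],"rot":[0,0,0]},{"jaw":0,"offset":[0,0,0],"rot":[0,0,0]}]}}

```text
time_s: 5.9
eef_pos: [0.631, 0.187, 0.0427]
eef_rot: [0.0, 0.241, 0.97, -0.0]
wrist_force: [-6.2, -1.3, 17.2]
opening: 0.002
grasp_force: 8.6
```

Call:
{"method": "apply_moves", "body": {"moves": [{"jaw":0,"offset":[0,0,-20],"rot":[0,0,0]},{"jaw":0,"offset":[0,0,-40],"rot":[0,0,0]},{"jaw":0,"offset":[0,0,-50],"rot":[0,0,0]},{"jaw":1,"offset":[0,0,-30],"rot":[0,0,0]},{"jaw":1,"offset":[0,0,0],"rot":[0,0,0]}]}}

```text
time_s: 6.52
eef_pos: [0.6328, 0.1871, 0.184]
eef_rot: [0.003, 0.242, 0.97, 0.001]
wrist_force: [-0.3, 0.8, -0.4]
opening: 0.42
grasp_force: 0.0
```

```bash
python3 - <<'E'
from h import *
np.set_printoptions(precision=4,suppress=True)
ims=[]
for n,b in (('side',(150,270,220,370)),('top',(180,300,180,330))):
    p,d=shot(n)
    ims.append(cv2.resize(p[b[0]:b[1],b[2]:b[3],::-1],None,fx=2.5,fy=2.5))
    for t in('cover','box'):
        r=ctrl.outline_of(n,t)
        for o in r[:1]:
            q,_,_=pts(n,d,o['region']); print(n,t,o['score'],o['position'],len(q),np.percentile(q,5,axis=0),np.percentile(q,95,axis=0))
            k=q[(q[:,2]>.036)&(q[:,2]<.055)&(q[:,1]>.1)]
            if len(k)>10:
                A=np.c_[k[:,:2]-k[:,:2].mean(0),np.ones(len(k))];print('slope',np.linalg.lstsq(A,k[:,2],rcond=None)[0],len(k),cv2.minAreaRect(k[:,:2].astype('f')),k.mean(0))
cv2.imwrite('pics/d.png',np.vstack(ims))
go([.6,.2,.1],62)
E
```

```text
side cover 0.76 [301.2, 202.8] 282 [0.564  0.1686 0.0376] [0.6363 0.2281 0.0465]
slope [-0.004  -0.0224  0.0426] 274 ((0.6002565622329712, 0.2006324827671051), (0.056201279163360596, 0.08661109209060669), 62.596622467041016) [0.6002 0.1969 0.0426]
side box 0.81 [300.6, 207.8] 708 [0.5545 0.16   0.0012] [0.643  0.2191 0.0455]
slope [0.011  0.0191 0.042 ] 341 ((0.5990403294563293, 0.19784404337406158), (0.062320493161678314, 0.09190511703491211), 62.69467544555664) [0.5988 0.1945 0.042 ]
top cover 0.6 [298.7, 178.3] 894 [0.7404 0.0482 0.0021] [0.8124 0.1154 0.1112]
slope [ 0.0235 -0.0161  0.0456] 32 ((0.7767347693443298, 0.10906554758548737), (0.015519260428845882, 0.06153518706560135), 87.85389709472656) [0.7857 0.1096 0.0456]
top box 0.51 [259.8, 241.7] 74 [0.6028 0.1624 0.0037] [0.6287 0.1739 0.0488]
slope [0.1061 0.4278 0.0436] 43 ((0.6167425513267517, 0.17163531482219696), (0.01292426511645317, 0.029002545401453972), 62.341278076171875) [0.6183 0.1694 0.0436]
t 6.825 tcp [0.6298 0.1867 0.1782] az y 62.02767215899138 zdir [-0.0034 -0.0003 -1.    ] F [-0.4332  1.1805 -0.0338] open 0.9262725698843465 0.0
offset [32.4 -2.1 78.3]
rotz 0.027672158991379092
```

View pics/d.png

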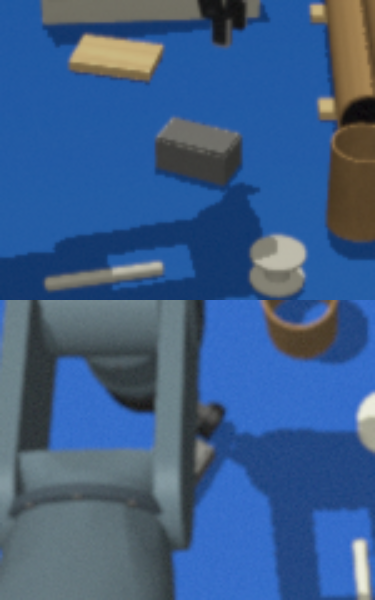

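Call:
{"method": "apply_moves", "body": {"moves": [{"jaw":1,"offset":[20,0,20],"rot":[0,0,-0.5]},{"jaw":1,"offset":[14,0,40],"rot":[0,0,0]},{"jaw":1,"offset":[0,0,40],"rot":[0,0,0]},{"jaw":1,"offset":[0,0,30],"rot":[0,0,0]},{"jaw":1,"offset":[0,0,20],"rot":[0,0,0]}]}}

```text
time_s: 7.45
eef_pos: [0.5993, 0.2024, 0.0276]
eef_rot: [-0.002, 0.237, 0.971, -0.001]
wrist_force: [-0.3, -0.8, -0.3]
opening: 1.003
grasp_force: 0.0
```

```bash
python3 - <<'E'
from h import *
np.set_printoptions(precision=4,suppress=True)
go([.5995,.2025,.011],62.5)
E
```

```text
t 7.45 tcp [0.5993 0.2024 0.0276] az y 62.530873278742206 zdir [-0.0035 -0.0005 -1.    ] F [-0.2644 -0.8    -0.3096] open 1.002647644369194 0.0
offset [-0.2  0.2 16.6]
rotz 0.030873278742205912
```

Call:
{"method": "apply_moves", "body": {"moves": [{"jaw":1,"offset":[0,0,12],"rot":[0,0,0]},{"jaw":1,"offset":[0,0,5],"rot":[0,0,0]},{"jaw":0,"offset":[0,0,0],"rot":[0,0,0]},{"jaw":0,"offset":[0,0,0],"rot":[0,0,0]},{"jaw":0,"offset":[0,0,0],"rot":[0,0,0]}]}}

```text
time_s: 8.07
eef_pos: [0.6019, 0.2028, 0.0147]
eef_rot: [0.001, 0.237, 0.971, 0.0]
wrist_force: [0.4, -0.1, 3.5]
opening: 0.597
grasp_force: 65.2
```

Call:
{"method": "apply_moves", "body": {"moves": [{"jaw":0,"offset":[0,0,0],"rot":[0,0,0]},{"jaw":0,"offset":[0,0,0],"rot":[0,0,0]},{"jaw":0,"offset":[0,0,-5],"rot":[0,0,0]},{"jaw":0,"offset":[0,0,-10],"rot":[0,0,0]},{"jaw":0,"offset":[0,0,-10],"rot":[0,0,0]}]}}

```text
time_s: 8.7
eef_pos: [0.6005, 0.2026, 0.0386]
eef_rot: [-0.0, 0.237, 0.971, -0.0]
wrist_force: [-0.3, -0.2, -2.9]
opening: 0.596
grasp_force: 64.4
```

```bash
python3 - <<'E'
from h import *
np.set_printoptions(precision=4,suppress=True)
go([.5995,.2025,.011],62.5)
n='side';b=(150,270,220,370)
p,d=shot(n)
cv2.imwrite('pics/e.png',cv2.resize(p[b[0]:b[1],b[2]:b[3],::-1],None,fx=3,fy=3))
for t in('cover','box'):
    for o in ctrl.outline_of(n,t)[:1]:
        q,_,_=pts(n,d,o['region']); print(n,t,o['score'],o['position'],len(q),np.percentile(q,5,axis=0),np.percentile(q,95,axis=0))
E
```

```text
t 8.7 tcp [0.6005 0.2026 0.0386] az y 62.53327701147979 zdir [-0.0006 -0.0001 -1.    ] F [-0.3211 -0.1579 -2.8605] open 0.5959159195889712 64.40335035324097
offset [ 0.8 -0.5 27.6]
rotz 0.03327701147978246
side cover 0.43 [304.1, 196.3] 136 [0.5585 0.1686 0.063 ] [0.6357 0.2153 0.0704]
side box 0.98 [305.0, 201.8] 518 [0.5523 0.1605 0.0248] [0.6455 0.2113 0.0689]
```

View pics/e.png

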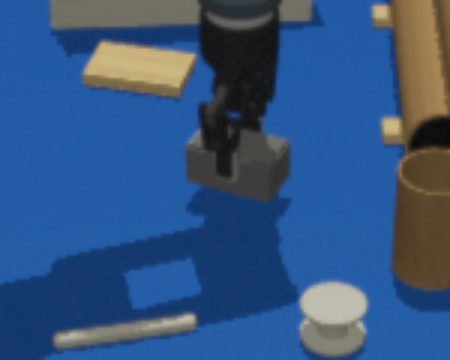

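Call:
{"method": "apply_moves", "body": {"moves": [{"jaw":0,"offset":[0,0,-12],"rot":[0,0,-9.9]},{"jaw":0,"offset":[0,0,-12],"rot":[0,0,-9.9]},{"jaw":0,"offset":[0,0,-12],"rot":[0,0,-10]},{"jaw":0,"offset":[0,0,-12],"rot":[0,0,-10]},{"jaw":0,"offset":[0,0,-12],"rot":[0,0,-10]}]}}

```text
time_s: 9.48
eef_pos: [0.6004, 0.2026, 0.0983]
eef_rot: [-0.0, -0.196, 0.981, 0.0]
wrist_force: [0.4, -0.0, -2.3]
opening: 0.594
grasp_force: 64.4
```

Call:
{"method": "apply_moves", "body": {"moves": [{"jaw":0,"offset":[20,-44,0],"rot":[0,0,0]},{"jaw":0,"offset":[20,-44,0],"rot":[0,0,0]},{"jaw":0,"offset":[20,-44,0],"rot":[0,0,0]},{"jaw":0,"offset":[20,-44,0],"rot":[0,0,0]},{"jaw":0,"offset":[20,-44,0],"rot":[0,0,0]}]}}

```text
time_s: 10.1
eef_pos: [0.5915, -0.0403, 0.0981]
eef_rot: [-0.0, -0.194, 0.981, 0.0]
wrist_force: [0.2, 0.5, -2.0]
opening: 0.597
grasp_force: 64.4
```

```bash
python3 - <<'E'
from h import *
np.set_printoptions(precision=4,suppress=True)
go([.5877,-.1805,.065],112.3)
E
```

```text
t 10.1 tcp [ 0.5915 -0.0403  0.0981] az y 112.3349678860469 zdir [-0.0002  0.0001 -1.    ] F [ 0.2278  0.4704 -2.0473] open 0.5973354610907736 64.40641164779663
offset [  56.7 -128.2   33.1]
rotz 0.03496788604689982
```

Call:
{"method": "apply_moves", "body": {"moves": [{"jaw":0,"offset":[19,-43,0],"rot":[0,0,0]},{"jaw":0,"offset":[19,-43,0],"rot":[0,0,0]},{"jaw":0,"offset":[19,-42,0],"rot":[0,0,0]},{"jaw":0,"offset":[0,0,30],"rot":[0,0,0]},{"jaw":0,"offset":[0,0,0],"rot":[0,0,0]}]}}

```text
time_s: 10.72
eef_pos: [0.5852, -0.1783, 0.0654]
eef_rot: [-0.002, -0.193, 0.981, 0.002]
wrist_force: [-0.5, -0.4, -2.3]
opening: 0.596
grasp_force: 64.3
```

```bash
python3 - <<'E'
from h import *
np.set_printoptions(precision=4,suppress=True)
go([.5877,-.1805,.03],112.3)
n='side';b=(210,360,200,400)
p,d=shot(n)
cv2.imwrite('pics/f.png',cv2.resize(p[b[0]:b[1],b[2]:b[3],::-1],None,fx=4,fy=4))
c,s=np.cos(np.radians(22.3)),np.sin(np.radians(22.3));J=np.array([[c,s,0],[-s,c,0],[0,0,1]])
e=np.array(ctrl.get_obs()['eef_pos'])
for t in('cover','box','long_fence','short_fence'):
    for o in ctrl.outline_of(n,t)[:1]:
        q,_,_=pts(n,d,o['region']); q=(q-e)@J.T; print(n,t,o['score'],o['position'],len(q),'jig axes rel tcp',np.percentile(q,3,axis=0),np.percentile(q,97,axis=0))
E
```

```text
t 10.725 tcp [ 0.5852 -0.1783  0.0654] az y 112.25789727874337 zdir [-0.0056  0.0031 -1.    ] F [-0.5181 -0.3555 -2.2806] open 0.5956012759384665 64.3285882472992
offset [-1.6 -3.2 35.4]
rotz -0.04210272125662584
side cover 0.57 [292.9, 277.2] 265 jig axes rel tcp [-0.0436 -0.027   0.0215] [-0.0009  0.0246  0.0459]
side box 0.97 [294.5, 283.8] 712 jig axes rel tcp [-0.0491 -0.0294 -0.0154] [0.0381 0.0214 0.0297]
side short_fence 0.65 [329.3, 293.0] 136 jig axes rel tcp [ 0.0548 -0.0364 -0.0695] [ 0.0865  0.0157 -0.0398]
```

View pics/f.png

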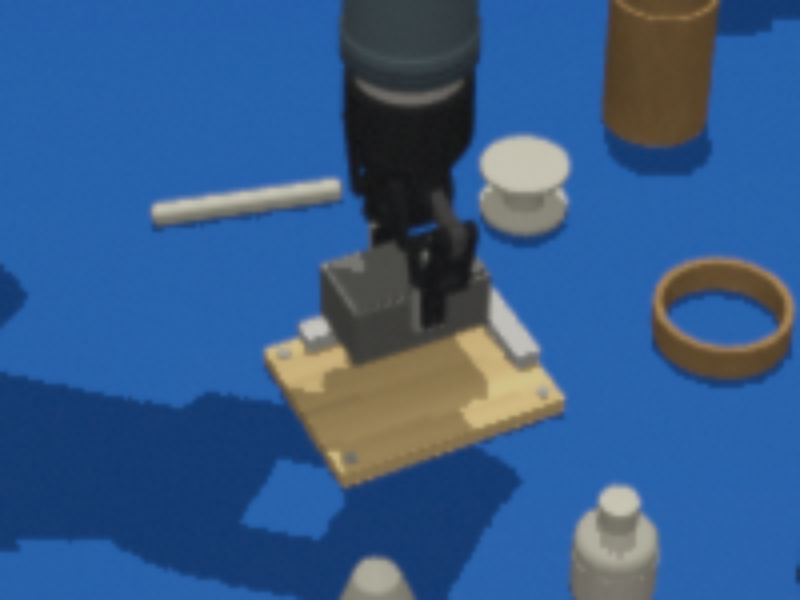

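Call:
{"method": "apply_moves", "body": {"moves": [{"jaw":0,"offset":[0,0,16],"rot":[0,0,0]},{"jaw":0,"offset":[0,0,14],"rot":[0,0,0]},{"jaw":0,"offset":[0,0,5],"rot":[0,0,0]},{"jaw":0,"offset":[0,0,0],"rot":[0,0,0]},{"jaw":0,"offset":[0,0,0],"rot":[0,0,0]}]}}

```text
time_s: 11.6
eef_pos: [0.5881, -0.1791, 0.0336]
eef_rot: [0.0, -0.194, 0.981, -0.0]
wrist_force: [0.5, 0.1, -2.2]
opening: 0.596
grasp_force: 64.5
```

Call:
{"method": "apply_moves", "body": {"moves": [{"jaw":0,"offset":[0,0,1],"rot":[0,0,0]},{"jaw":0,"offset":[0,0,1],"rot":[0,0,0]},{"jaw":0,"offset":[0,0,1],"rot":[0,0,0]},{"jaw":0,"offset":[0,0,0],"rot":[0,0,0]},{"jaw":0,"offset":[0,0,0],"rot":[0,0,0]}]}}

```text
time_s: 12.22
eef_pos: [0.5878, -0.1789, 0.0303]
eef_rot: [-0.0, -0.194, 0.981, -0.0]
wrist_force: [0.1, 0.3, -2.5]
opening: 0.593
grasp_force: 64.5
```

Call:
{"method": "apply_moves", "body": {"moves": [{"jaw":0,"offset":[0,0,1],"rot":[0,0,0]},{"jaw":0,"offset":[0,0,1],"rot":[0,0,0]},{"jaw":0,"offset":[0,0,1],"rot":[0,0,0]},{"jaw":0,"offset":[0,0,0],"rot":[0,0,0]},{"jaw":0,"offset":[0,0,0],"rot":[0,0,0]}]}}

```text
time_s: 12.85
eef_pos: [0.5878, -0.1789, 0.0273]
eef_rot: [0.0, -0.194, 0.981, 0.0]
wrist_force: [0.1, 0.3, -3.0]
opening: 0.598
grasp_force: 64.5
```

Call:
{"method": "apply_moves", "body": {"moves": [{"jaw":0,"offset":[0,0,1],"rot":[0,0,0]},{"jaw":0,"offset":[0,0,1],"rot":[0,0,0]},{"jaw":0,"offset":[0,0,0],"rot":[0,0,0]},{"jaw":0,"offset":[0,0,0],"rot":[0,0,0]},{"jaw":0,"offset":[0,0,0],"rot":[0,0,0]}]}}

```text
time_s: 13.48
eef_pos: [0.5884, -0.1792, 0.0267]
eef_rot: [0.001, -0.194, 0.981, -0.0]
wrist_force: [-3.4, 1.3, 6.2]
opening: 0.595
grasp_force: 65.5
```

Call:
{"method": "apply_moves", "body": {"moves": [{"jaw":0,"offset":[-2,2,0],"rot":[0,0,0]},{"jaw":0,"offset":[-2,2,0],"rot":[0,0,0]},{"jaw":0,"offset":[-2,2,0],"rot":[0,0,0]},{"jaw":0,"offset":[-2,1,0],"rot":[0,0,0]},{"jaw":0,"offset":[0,0,0],"rot":[0,0,0]}]}}

```text
time_s: 14.1
eef_pos: [0.5938, -0.1702, 0.0267]
eef_rot: [0.001, -0.194, 0.981, -0.001]
wrist_force: [-0.9, -1.6, 6.7]
opening: 0.592
grasp_force: 65.4
```

Call:
{"method": "apply_moves", "body": {"moves": [{"jaw":0,"offset":[-1,1,0],"rot":[0,0,0]},{"jaw":0,"offset":[-1,1,0],"rot":[0,0,0]},{"jaw":0,"offset":[-1,1,0],"rot":[0,0,0]},{"jaw":0,"offset":[0,0,0],"rot":[0,0,0]},{"jaw":0,"offset":[0,0,0],"rot":[0,0,0]}]}}

```text
time_s: 14.72
eef_pos: [0.5955, -0.1665, 0.0268]
eef_rot: [0.001, -0.194, 0.981, -0.001]
wrist_force: [-1.2, -2.0, 4.9]
opening: 0.596
grasp_force: 65.5
```

Call:
{"method": "apply_moves", "body": {"moves": [{"jaw":0,"offset":[-1,1,0],"rot":[0,0,0]},{"jaw":0,"offset":[-1,1,0],"rot":[0,0,0]},{"jaw":0,"offset":[-1,1,0],"rot":[0,0,0]},{"jaw":0,"offset":[0,0,0],"rot":[0,0,0]},{"jaw":0,"offset":[0,0,0],"rot":[0,0,0]}]}}

```text
time_s: 15.35
eef_pos: [0.5958, -0.1645, 0.0268]
eef_rot: [-0.0, -0.194, 0.981, -0.002]
wrist_force: [-6.6, -9.0, 8.0]
opening: 0.594
grasp_force: 65.8
```

```bash
cat >> h.py <<'E'
def jf():
    s=ctrl.get_obs();c,n=np.cos(np.radians(22.3)),np.sin(np.radians(22.3));J=np.array([[c,n,0],[-n,c,0],[0,0,1]])
    print('jig-axes F',J@np.array(s['wrist_force']),'tcp from seat est',1000*J@(np.array(s['eef_pos'])-[.5942,-.1648,.0267]),'torque',s['torque'])
E
python3 - <<'E'
from h import *
np.set_printoptions(precision=3,suppress=True)
go([.597,-.1637,.0267],112.3); jf()
E
```

```text
t 15.35 tcp [ 0.596 -0.165  0.027] az y 112.31902472821741 zdir [ 0.    -0.004 -1.   ] F [-6.598 -8.981  7.991] open 0.5942964683044287 65.77457070350647
offset [-1.4  0.3  0.1]
rotz 0.019024728217416964
jig-axes F [-9.513 -5.805  7.991] tcp from seat est [ 1.586 -0.352  0.084] torque [-1.289  1.054  0.017]
```

Call:
{"method": "apply_moves", "body": {"moves": [{"jaw":0,"offset":[-0.5,1,0],"rot":[0,0,0]},{"jaw":0,"offset":[0,1,0],"rot":[0,0,0]},{"jaw":0,"offset":[0,0.5,0],"rot":[0,0,0]},{"jaw":0,"offset":[0,0,0],"rot":[0,0,0]},{"jaw":0,"offset":[0,0,0],"rot":[0,0,0]}]}}

```text
time_s: 15.98
eef_pos: [0.5957, -0.164, 0.0269]
eef_rot: [-0.0, -0.194, 0.981, -0.004]
wrist_force: [-6.6, -16.2, 5.0]
opening: 0.594
grasp_force: 65.3
```

```bash
python3 - <<'E'
from h import *
np.set_printoptions(precision=3,suppress=True)
go([.597,-.1637,.0267],112.3); jf()
n='side';b=(210,360,200,400)
p,d=shot(n)
cv2.imwrite('pics/g.png',cv2.resize(p[b[0]:b[1],b[2]:b[3],::-1],None,fx=4,fy=4))
E
```

```text
t 15.975 tcp [ 0.596 -0.164  0.027] az y 112.3312328668961 zdir [ 0.001 -0.007 -1.   ] F [ -6.606 -16.23    4.958] open 0.593788322216564 65.29905259609222
offset [-1.3 -0.2  0.2]
rotz 0.031232866896104383
jig-axes F [-12.271 -12.509   4.958] tcp from seat est [1.678 0.126 0.217] torque [-2.57   0.938  0.122]
```

View pics/g.png

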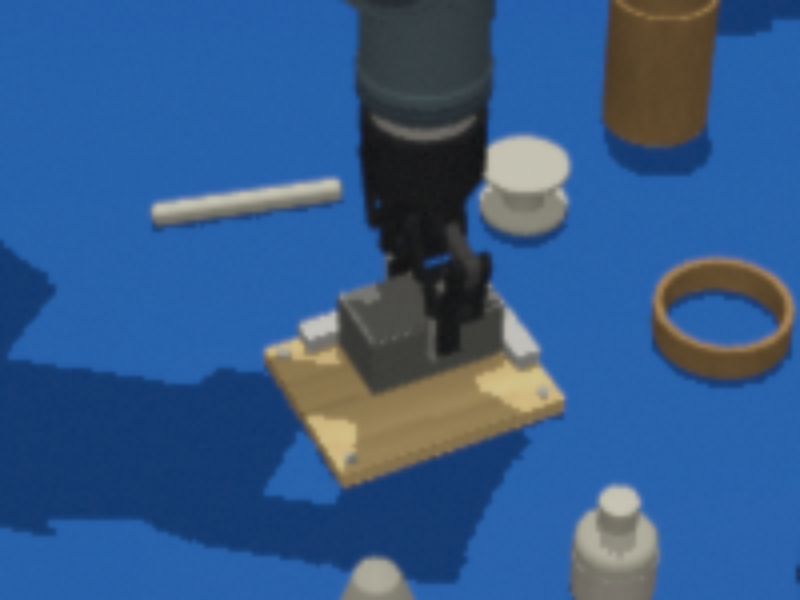

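The box sits in the corner, its back side on the long fence (~(320,325)) and its end on the short fence (~(515,335)). I hold it briefly to check that it stays steady, then hand in.

Call:
{"method": "apply_moves", "body": {"moves": [{"jaw":0,"offset":[0,0,0],"rot":[0,0,0]},{"jaw":0,"offset":[0,0,0],"rot":[0,0,0]},{"jaw":0,"offset":[0,0,0],"rot":[0,0,0]},{"jaw":0,"offset":[0,0,0],"rot":[0,0,0]},{"jaw":0,"offset":[0,0,0],"rot":[0,0,0]}]}}

```text
time_s: 16.65
eef_pos: [0.5957, -0.1641, 0.0269]
eef_rot: [-0.0, -0.194, 0.981, -0.004]
wrist_force: [-6.4, -15.7, 5.0]
opening: 0.596
grasp_force: 65.3
```

```bash
python3 - <<'E'
from h import *
jf(); print(ctrl.hand_in())
E
```

```text
jig-axes F [-11.86506203 -12.15252174   4.99955353] tcp from seat est [1.65629556 0.1230394  0.20435583] torque [-2.56744234  1.00974967  0.11889879]
the job is handed in; nothing more can be done
None
```

The cover is snapped shut, the box is held in the jig corner with about 12 N toward each fence by the wrist sensor, and the job was handed in at about 17 s; no verdict was returned.

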